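# Set the flame slide to its notch and fire the igniter

### The arm

A 6-joint arm with a two-finger parallel gripper is mounted at the origin on the work surface. World frame = base frame: x ahead of the robot, y to its left, z up, the work surface at z = 0. Lengths are in mm, angles in rad, forces in N, time in s.
With the tool pointing down it reaches from about 375 to 975 mm from the base axis. Payload 3.8 kg.
Tool frame: the origin (TCP) lies at the very end of the fingers, on their centre line; the grasp point (between the pads) lies ctrl.grip_depth behind it (ctrl.grip_depth is the distance from the TCP to the grasp point, in mm); x points along the fingers, y is the direction in which the jaws open and shut, and the axes are right-handed (so a half turn about x gives the same grasp; the last joint's range is limited). The gripper opens to 85 mm and grips with 20 to 120 N. Pads are 22 mm wide; open, the fingers measure 114 mm over their backs; the gripper's body (76 mm by 85 mm) begins 54 mm behind the grasp point. The pads swing forward as they close: fully open they stand 13 mm farther back than shut.
Start: joints at [-0.037, 0.264, 1.604, -0, 1.274, -0.037], TCP at [674.995, -0.002, 231.28] pointing down, gripper open.
Joint ranges: [-2.63, 2.63], [-0.94, 2.18], [0.31, 2.57], [-1.31, 4.45], [0, 2.66], [-2.55, 2.55]. Speed limits (rad/s): [2.57, 2.57, 3.14, 3.14, 3.14, 3.14].

### API

Orientations are given as a unit quaternion [x, y, z, w].
In Python, from plant import ctrl gives the robot as it stands.
- The arm moves only by the shell command python3 -m inch 'ROWS'. ROWS is JSON, a list of rows, each an object with "twist": the turn, a rotation vector about the tool's x, y, z in degrees, a list of three; "linear": the shift along the tool's x, y, z in cm, a list of three; "grip": the opening in per cent of the stroke, from 0 (shut) to 100 (fully open). A call has 1 to 12 rows; each row shifts and turns the commanded pose from where the row before left it, along the tool's axes as they then stand; what a row does not reach is not made up. A row lasts 1/8 s, in which the tool goes at most 62.5 mm and 10.7 degrees, less where a joint would pass 70% of its speed; a pose out of reach is approached as far as the arm can. A call with a gripper value outside its range is refused whole. The fingers move at their own pace and stop on an object; the grip force is fixed at half the most. Time passes only in rows, so rows that do not move let the fingers close. It gives the time, the measured TCP pose, the force and the opening at its end, in the units of the state.
- ctrl.read_state(): the state, without advancing time (a new reading comes with each control period).
- ctrl.snapshot(name): name is "scene" or "side" or "wrist"; returns a dict with "pixels" (480x640x3 uint8, blue, green, red), "K" (3x3 intrinsics, pixels), "cam_to_world" (4x4, takes a point from camera to world coordinates). Camera axes: x right, y down, z forward; pixel columns grow to the right and rows downward; lengths in mm; the calibration is good to about 2 mm. A picture is of the moment at which its call begins. There is no depth.
- ctrl.hand_in(): hands the job in, once; it reports no verdict.
The state is a dict: "time": time; "q": joint angles; "qvel": joint speeds; "joint_efforts": joint torques, N m; "tcp_pos": TCP position; "orientation": TCP orientation; "contact_force": force on the tool from outside, world axes, zero at the start; "moment": the same for the moment, N m; "grip_width": finger opening in mm.
Only numpy, scipy, OpenCV 4.12 (cv2) and the standard library are available. Lean on these libraries where they do the work, as an engineer would, in place of code of your own. Each camera call takes 0.05 s, during which the arm holds its last target. There are 200 camera calls.

### The job

Get the table-top gas burner lit: with the fingertips push the sliding carriage along the burner's rail, from its tab end towards the clamp, until its sprung plunger drops into the clamp's notch and sits there, without forcing it past the notch. Only then press the igniter's button fully in, let it come out again and move clear. Just push and press, nothing needs grasping: do not pull up the plunger's knob, and leave the lighter and the other kitchen things where they stand.

Things in the scene. Friction and masses are not known exactly. Their poses are not given: they have to be found in the camera images.
- burner: Fixed dark steel gas burner, yaw within about 0.25 rad. Origin on the table under the middle of its rail: a steel bar 340 mm long, 30 wide, top 42 mm high, along the burner's y on the edge nearest the robot. End blocks 12 mm thick at y = +-168 mm, tops at 54 mm. The round burner with pan supports (72 mm high, within 76 mm of its centre) is centred at x = +135 mm.
- slide (a joint): Travel of the carriage along the burner's +y, m (0 to 0.21; starts at 0 to 0.04). Free running takes about 1.5 N; it stays where left. The clamp's first ridge takes up to about 7 N; past its crest the force dips to nothing and the carriage snaps forward the last 4 mm or so into the notch by itself; about 16 N would drive it on over the far ridge.
- slide_tab (a point): Middle of the flat rear face of the aluminium carriage's upright push tab, 80 mm high; push here along the burner's +y. The tab is 60 mm wide across the rail, from 52 to 105 mm above the table, 8 mm thick, at the carriage's -y end; this point is 36 mm behind (-y of) the roller's centre. The carriage is 56 mm wide, 64 mm long, open below; top plate at 80 mm.
- plunger (a joint): Height of the sprung plunger in the carriage, m: 0 when fully down (as it runs along the plain rail and when it sits in the notch), up to 0.025; pressed down by about 6.5 N. It rises 2 mm on the clamp's first ridge, drops to 0 in the notch, and would rise 7 mm on the far ridge.
- roller (a point): Centre of the plunger's steel roller (16 mm in diameter) in the middle of the carriage, 51 mm above the table when down. It moves with the carriage and the plunger.
- plunger_knob (a point): Top of the round knob of the plunger (20 mm in diameter, above the carriage's top plate), 111 mm above the table when down. Not to be pulled up.
- clamp: Dark steel clamp fixed astride the rail, 90 to 170 mm along the rail from the start of travel. Origin under the notch, axes as the burner's. Two upright cheeks 18 mm long, level with the notch, stand 33 to 39 mm either side of the rail's middle, tops at 60 mm. Between them two steel ridges 8 mm wide cross the rail: a low one 7 mm before the notch, a high one (top 50 mm high) 11 mm past it.
- notch (a point): Where the roller's centre lies when seated in the clamp's notch, 51 mm above the table; axes parallel to the burner's.
- ignition_top (a point): Centre of the top of the igniter's round push button (28 mm in diameter), 67 mm above the table, pressed straight down. It stands 10 mm above its round black housing (44 mm in diameter), which sits on a steel box 66 x 66 x 45 mm. The igniter is on the left or the right of the burner, from run to run.
- ignition (a joint): How far the button is pressed, m: 0 out, 0.006 fully in; starts to move at 1.5 N, fully in at about 5 N; springs out by itself.
- lighter: Pocket lighter 13 x 24 x 80 mm standing upright in a thin steel holder, 85 mm from the button on the side of the igniter away from the robot; its top is about 90 mm above the table. Origin at its foot. Not to be moved or lifted.
- bowl: Blue ceramic bowl, 140 mm across, 62 mm high, loose, on the side of the burner opposite the igniter. Origin under its middle. Bystander.
- jar: Glass jar with lever-top glass lid and rubber ring, 100 mm across, 142 mm high, loose, back left. Origin under its middle. Bystander.
- sieve: Stainless sieve, 144 mm across, 50 mm high, with a rod handle reaching 190 mm from its middle along its own x, loose, back right. Origin under its middle. Bystander.
- mug: White mug, 80 mm across, 90 mm high, loose, front right. Origin under its middle. Bystander.
- tin: Plain steel can, 68 mm across, 90 mm high, loose, front left. Origin under its middle. Bystander.
Things that resemble listed ones, but are neither listed nor needed, are in the scene too. Leave any orange or turquoise look-alike of the part that bears ignition_top alone.

How it is judged:
By the outcome, as a careful person would: the job done as asked, in the order asked, and still so for the second after the job is handed in, with the robot touching nothing.
It also fails if it takes over 48 s, if anything falls off the work surface, if the arm or the gripper's body presses on something with over 40 N, if the wrist force passes 120 N, or if a joint passes its speed limit or range.

## Working session

There is one attempt and no reset: what is moved stays moved. The work goes in short steps, Python scripts to look and compute and a shell command to move; the robot and the scene stay as the last step left them, time stands still between calls to the robot, and variables do not carry over. Pictures are saved under pics/ and viewed, about 8 in all and at most 12, crops included, and the job is handed in when it is done.

```bash
ls; mkdir -p pics; python3 - <<'E'
from plant import ctrl
import cv2
for n in("scene","side"):
    s=ctrl.snapshot(n);cv2.imwrite(f"pics/{n}0.png",s["pixels"]);print(n,s["K"],s["cam_to_world"])
print(ctrl.read_state(),ctrl.grip_depth)
E
```

```text
pics
scene [[498.34808148   0.         325.88117919]
 [  0.         498.34808148 251.06963733]
 [  0.           0.           1.        ]] [[ 8.93525497e-01  3.91056452e-01 -2.20651395e-01  7.35684502e+02]
 [ 4.48956001e-01 -7.85888871e-01  4.25226048e-01 -4.08447196e+02]
 [-7.12008643e-03 -4.79013084e-01 -8.77778884e-01  9.37572983e+02]
 [ 0.00000000e+00  0.00000000e+00  0.00000000e+00  1.00000000e+00]]
side [[437.44365415   0.         314.42539727]
 [  0.         437.44365415 235.57795755]
 [  0.           0.           1.        ]] [[ 8.70200330e-01 -2.74011181e-01  4.09474370e-01  1.53001615e+02]
 [-4.92592885e-01 -4.66681549e-01  7.34547876e-01 -6.62924634e+02]
 [-1.01801974e-02 -8.40907964e-01 -5.41082396e-01  5.93752901e+02]
 [ 0.00000000e+00  0.00000000e+00  0.00000000e+00  1.00000000e+00]]
{'time': 0.1, 'q': array([-3.68864366e-02,  2.64681863e-01,  1.60525188e+00,  2.83491761e-05,
        1.27373377e+00, -3.68929836e-02]), 'qvel': array([-3.84971064e-04,  8.65742580e-05, -1.98005800e-03, -2.46527620e-03,
       -1.80824211e-03, -1.22537224e-04]), 'joint_efforts': array([ 2.96398039e-04, -5.16707003e+01, -3.68589377e+01,  1.30520286e-05,
        6.22219843e-03,  5.24967299e-05]), 'tcp_pos': array([6.74322220e+02, 4.17499487e-02, 2.30076022e+02]), 'orientation': array([ 0.49950797,  0.5005433 , -0.50049239,  0.49945527]), 'contact_force': array([-0.92756221,  0.10750076,  0.13443898]), 'moment': array([ 0.01971956, -0.0210978 , -0.01371554]), 'grip_width': 85.18431542289541} 18.700000000000003
```

View pics/scene0.png

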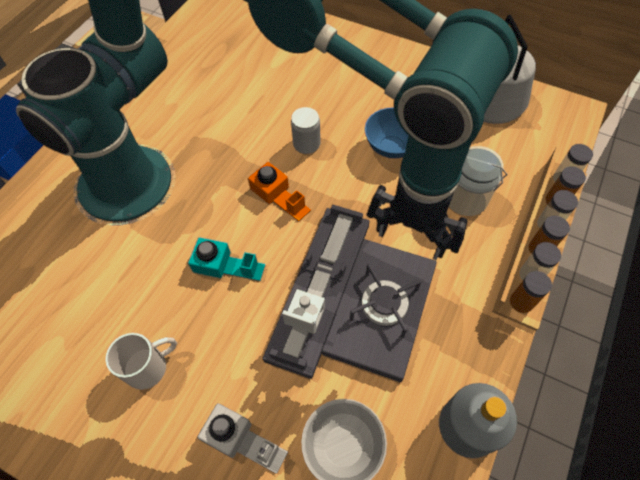

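View pics/side0.png

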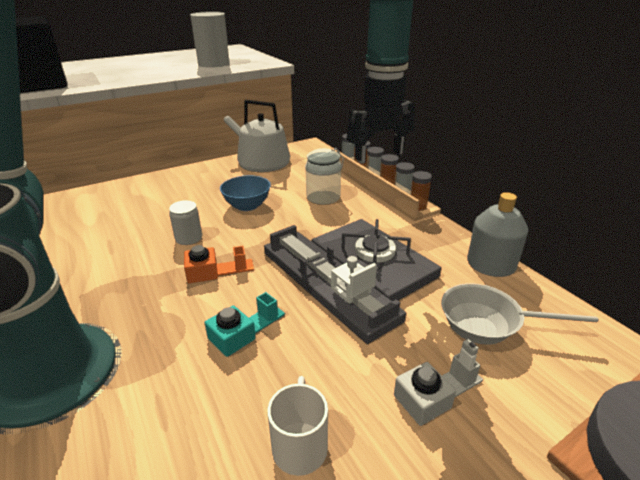

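Igniter look-alikes in the scene view are orange (267,175), turquoise (206,250) and steel-grey (222,428). I pick the grey one: it has a steel box, a lighter in a holder, and stands on the burner's right, opposite the bowl. Next I check it in a close crop.

```bash
python3 - <<'E'
import cv2,numpy as np
a=cv2.imread("pics/scene0.png");b=cv2.imread("pics/side0.png")
def c(i,x,y,w,h,f):return cv2.resize(i[y:y+h,x:x+w],None,fx=f,fy=f,interpolation=cv2.INTER_CUBIC)
r1=np.hstack([c(a,255,200,133,100,3),c(b,260,220,133,100,3)])
r1=np.hstack([c(a,260,200,100,180,3),c(b,260,220,150,120,3)[:540] if 0 else cv2.copyMakeBorder(c(b,260,220,150,120,3),0,180,0,0,0)])
r1[370:540,300:510]=c(a,190,400,105,85,2)[:170] if 0 else cv2.resize(a[395:480,190:295],(210,170))
r1[370:540,520:730]=cv2.resize(b[335:420,390:495],(210,170))
cv2.imwrite("pics/crop1.png",r1)
E
```

```text
(no output)
```

View pics/crop1.png

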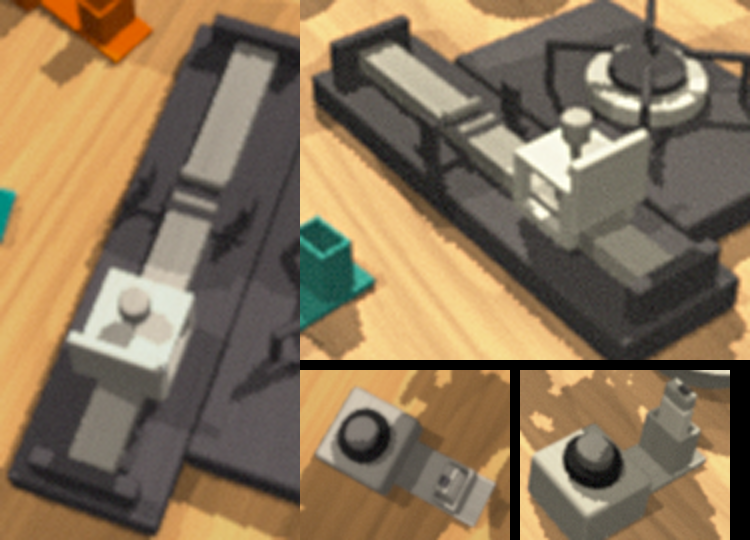

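```bash
cat > h.py <<'E'
import numpy as np
from plant import ctrl
def ray(s,px,z):
    K=np.array(s["K"]);T=np.array(s["cam_to_world"])
    d=T[:3,:3]@np.linalg.solve(K,[px[0],px[1],1]);o=T[:3,3]
    return o+d*(z-o[2])/d[2]
def proj(s,p):
    K=np.array(s["K"]);T=np.array(s["cam_to_world"])
    c=K@(T[:3,:3].T@(np.array(p)-T[:3,3]));return c[:2]/c[2]
E
python3 - <<'E'
from h import *
np.set_printoptions(precision=1,suppress=True)
A=ctrl.snapshot("scene");B=ctrl.snapshot("side")
a=lambda x,y:(260+x/3,200+y/3); b=lambda x,y:(260+(x-300)/3,220+y/3)
p1=ray(A,a(258,52),42);p2=ray(A,a(95,465),42);d=(p1-p2);print("rail",p1,p2,np.linalg.norm(d),"yaw",np.arctan2(-d[0],d[1]))
q1=ray(B,b(380,55),42);q2=ray(B,b(655,262),42);d=q1-q2;print("railB",q1,q2,np.linalg.norm(d),np.arctan2(-d[0],d[1]))
print("knob",ray(A,a(133,300),111),ray(B,b(576,116),111))
print("cheeks",ray(A,a(140,188),60),ray(A,a(238,222),60),ray(B,b(430,130),60),ray(B,b(511,92),60))
print("ridges hi",ray(A,a(203,183),50),ray(B,b(460,108),50),"lo",ray(A,a(195,205),44),ray(B,b(475,125),44))
print("tab top",ray(A,a(73,338),105),ray(A,a(168,372),105),ray(B,b(577,165),105),ray(B,b(646,133),105))
print("btn",ray(A,(221.5,427),67),ray(B,(428.5,368.5),67))
print("lighter",ray(A,(190+(455-300)/2,395+(472-370)/2),90),ray(B,(390+(680-520)/2,335+(385-370)/2),90))
E
```

```text
rail [512.2 117.4  42. ] [ 552.  -197.2   42. ] 317.1287531922783 yaw 0.12587389529193846
railB [509.4 108.4  42. ] [ 551.6 -187.8   42. ] 299.1231277520226 0.14161322370953025
knob [ 538.2 -114.6  111. ] [ 539.8 -113.3  111. ]
cheeks [492.7 -23.7  60. ] [561.6 -17.3  60. ] [485.4 -18.5  60. ] [556.9  -7.5  60. ]
ridges hi [526.    2.8  50. ] [522.7   6.1  50. ] lo [527.2 -11.6  44. ] [525.7 -10.   44. ]
tab top [ 516.2 -150.   105. ] [ 576.6 -143.7  105. ] [ 517.1 -148.8  105. ] [ 572.1 -143.5  105. ]
btn [ 511.  -363.7   67. ] [ 517.6 -356.9   67. ]
lighter [ 598.4 -356.5   90. ] [ 590.8 -363.9   90. ]
```

```bash
python3 -m inch '[{"twist":[-7.5,0,0],"linear":[0,0,0],"grip":0},{"twist":[0,0,0],"linear":[0,-3,3.4],"grip":0},{"twist":[0,0,0],"linear":[0,-3,3.4],"grip":0},{"twist":[0,0,0],"linear":[0,-3,3.4],"grip":0},{"twist":[0,0,0],"linear":[0,-3,3.4],"grip":0},{"twist":[0,0,0],"linear":[0,-3,3.4],"grip":0},{"twist":[0,0,0],"linear":[0,0,0],"grip":0},{"twist":[0,0,0],"linear":[0,0,0],"grip":0}]'
python3 - <<'E'
from h import *
import cv2
np.set_printoptions(precision=1,suppress=True)
s=ctrl.snapshot("wrist");cv2.imwrite("pics/w1.png",s["pixels"])
A=ctrl.snapshot("scene");cv2.imwrite("pics/s1.png",A["pixels"])
np.savez("w1.npz",K=s["K"],cam_to_world=s["cam_to_world"])
print(s["cam_to_world"],ctrl.read_state()["tcp_pos"])
E
```

```text
time: 1.2
tcp_pos: [548.6, -188.0, 231.3]
orientation: [0.467, 0.531, -0.466, 0.531]
contact_force: [-0.3, -1.6, -0.0]
grip_width: 0.1
[[   1.     0.1    0.   537.5]
 [   0.1   -0.9   -0.3 -105.6]
 [   0.     0.3   -0.9  374.1]
 [   0.     0.     0.     1. ]] [ 549.  -187.3  231.2]
```

View pics/w1.png

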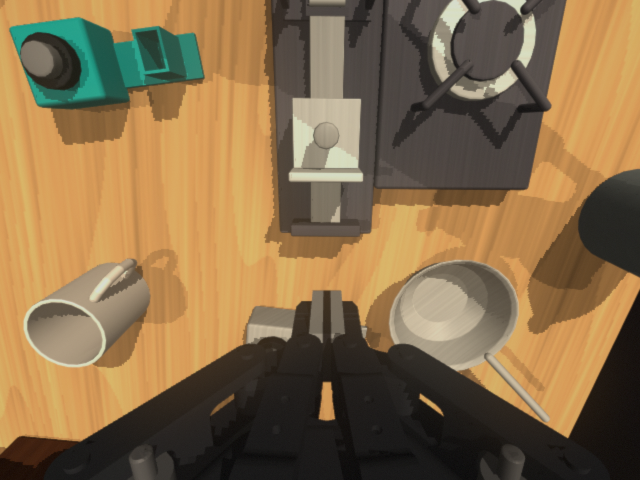

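```bash
python3 - <<'E'
from h import *
np.set_printoptions(precision=1,suppress=True)
s=np.load("w1.npz")
for n,p,z in[("knob",(326,135),111),("tabL",(290,181),105),("tabR",(362,181),105),("railtop",(327,8),42),("railbot",(325,220),42),("lowridge",(327,2),44)]:print(n,ray(s,p,z))
E
```

```text
knob [ 538.6 -114.1  111. ]
tabL [ 514.6 -152.9  105. ]
tabR [ 571.7 -145.5  105. ]
railtop [526.4 -14.4  42. ]
railbot [ 548.6 -199.1   42. ]
lowridge [526.  -10.7  44. ]
```

```bash
python3 -m inch '[{"twist":[0,0,0],"linear":[5.3,0,0],"grip":0},{"twist":[0,0,0],"linear":[5.3,0,0],"grip":0},{"twist":[0,0,0],"linear":[5.2,0,0],"grip":0},{"twist":[0,0,0],"linear":[0,0,0],"grip":0},{"twist":[0,0,0],"linear":[0,0,-1],"grip":0},{"twist":[0,0,0],"linear":[0,0,-1],"grip":0},{"twist":[0,0,0],"linear":[0,0,0],"grip":0}]'
python3 -m inch '[{"twist":[0,0,0],"linear":[0,0,-0.5],"grip":0},{"twist":[0,0,0],"linear":[0,0,-0.5],"grip":0},{"twist":[0,0,0],"linear":[0,0,-0.5],"grip":0},{"twist":[0,0,0],"linear":[0,0,-0.5],"grip":0},{"twist":[0,0,0],"linear":[0,0,0],"grip":0}]'
python3 - <<'E'
from h import *
import cv2
A=ctrl.snapshot("side");cv2.imwrite("pics/s2.png",cv2.resize(A["pixels"][180:360,220:460],None,fx=3,fy=3))
E
```

```text
time: 2.17
tcp_pos: [547.3, -167.7, 75.7]
orientation: [0.466, 0.531, -0.465, 0.533]
contact_force: [0.4, 0.2, 0.5]
grip_width: -0.5
time: 2.8
tcp_pos: [543.0, -147.9, 73.1]
orientation: [0.466, 0.532, -0.466, 0.531]
contact_force: [-0.1, 0.1, -0.3]
grip_width: 0.0
```

View pics/s2.png

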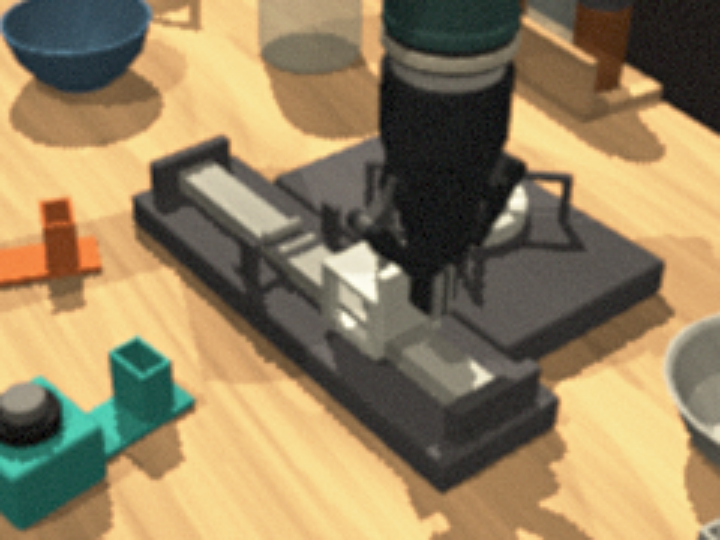

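The carriage moves with the fingers, clean contact at the tab (crop 410,290). On towards the clamp.

```bash
python3 -m inch '[{"twist":[0,0,0],"linear":[0,0,-0.6],"grip":0},{"twist":[0,0,0],"linear":[0,0,-0.6],"grip":0},{"twist":[0,0,0],"linear":[0,0,-0.6],"grip":0},{"twist":[0,0,0],"linear":[0,0,-0.6],"grip":0},{"twist":[0,0,0],"linear":[0,0,-0.6],"grip":0},{"twist":[0,0,0],"linear":[0,0,-0.6],"grip":0},{"twist":[0,0,0],"linear":[0,0,-0.6],"grip":0},{"twist":[0,0,0],"linear":[0,0,-0.6],"grip":0},{"twist":[0,0,0],"linear":[0,0,-0.6],"grip":0},{"twist":[0,0,0],"linear":[0,0,-0.6],"grip":0}]'
for i in 1 2 3 4 5 ; do :; done
python3 -m inch '[{"twist":[0,0,0],"linear":[0,0,-0.3],"grip":0},{"twist":[0,0,0],"linear":[0,0,-0.3],"grip":0},{"twist":[0,0,0],"linear":[0,0,-0.3],"grip":0},{"twist":[0,0,0],"linear":[0,0,-0.2],"grip":0}]'
python3 - <<'E'
from h import *
import cv2
A=ctrl.snapshot("side");B=ctrl.snapshot("scene")
f=lambda A,x,y:cv2.resize(A["pixels"][y:y+150,x:x+133],None,fx=3,fy=3)
cv2.imwrite("pics/s3.png",np.hstack([f(A,270,200),f(B,265,190)]))
E
```

```text
time: 4.1
tcp_pos: [535.5, -88.6, 73.3]
orientation: [0.466, 0.532, -0.466, 0.532]
contact_force: [-0.1, -2.2, -1.6]
grip_width: 0.2
time: 4.6
tcp_pos: [534.1, -78.0, 73.4]
orientation: [0.466, 0.532, -0.466, 0.532]
contact_force: [0.8, -1.3, -0.9]
grip_width: 0.1
```

View pics/s3.png

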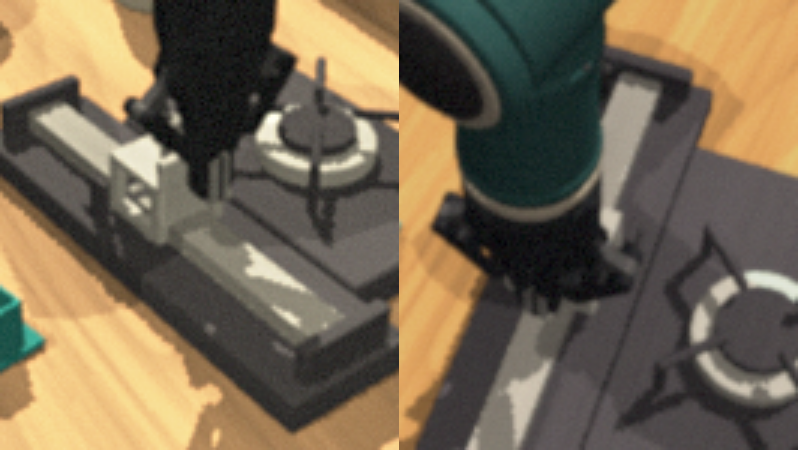

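Side view: the carriage (crop 150,190) is short of the clamp's cheek (105,230), and the force is still free-running. Now small steps with force readings.

```bash

python3 -m inch '[{"twist":[0,0,0],"linear":[0,0,-0.2],"grip":0}]' | grep -E "tcp|force"
python3 -m inch '[{"twist":[0,0,0],"linear":[0,0,-0.2],"grip":0}]' | grep -E "tcp|force"
python3 -m inch '[{"twist":[0,0,0],"linear":[0,0,-0.2],"grip":0}]' | grep -E "tcp|force"
python3 -m inch '[{"twist":[0,0,0],"linear":[0,0,-0.2],"grip":0}]' | grep -E "tcp|force"
python3 -m inch '[{"twist":[0,0,0],"linear":[0,0,-0.1],"grip":0}]' | grep -E "tcp|force"
python3 -m inch '[{"twist":[0,0,0],"linear":[0,0,-0.1],"grip":0}]' | grep -E "tcp|force"
```

```text
tcp_pos: [533.8, -76.2, 73.4]
contact_force: [0.8, -1.2, -0.8]
tcp_pos: [533.5, -74.1, 73.4]
contact_force: [0.6, -1.9, -0.5]
tcp_pos: [533.3, -72.1, 73.4]
contact_force: [0.8, -1.2, 0.6]
tcp_pos: [533.1, -70.1, 73.4]
contact_force: [0.3, -2.2, -0.4]
tcp_pos: [532.9, -69.0, 73.4]
contact_force: [0.5, -1.5, 0.9]
tcp_pos: [532.8, -68.1, 73.4]
contact_force: [1.5, -1.3, 0.3]
```

```bash

python3 -m inch '[{"twist":[0,0,0],"linear":[0,0,-0.1],"grip":0}]' | grep -E "tcp|force"
python3 -m inch '[{"twist":[0,0,0],"linear":[0,0,-0.1],"grip":0}]' | grep -E "tcp|force"
python3 -m inch '[{"twist":[0,0,0],"linear":[0,0,-0.1],"grip":0}]' | grep -E "tcp|force"
python3 -m inch '[{"twist":[0,0,0],"linear":[0,0,-0.1],"grip":0}]' | grep -E "tcp|force"
```

```text
tcp_pos: [532.7, -67.1, 73.4]
contact_force: [0.8, -1.1, 1.1]
tcp_pos: [532.6, -66.1, 73.4]
contact_force: [1.6, -1.6, 1.6]
tcp_pos: [532.5, -65.2, 73.4]
contact_force: [-0.2, -2.0, 0.5]
tcp_pos: [532.3, -64.2, 73.4]
contact_force: [0.1, -2.4, 1.0]
```

```bash

python3 -m inch '[{"twist":[0,0,0],"linear":[0,0,-0.1],"grip":0}]' | grep -E "tcp|force"
python3 -m inch '[{"twist":[0,0,0],"linear":[0,0,-0.1],"grip":0}]' | grep -E "tcp|force"
python3 -m inch '[{"twist":[0,0,0],"linear":[0,0,-0.1],"grip":0}]' | grep -E "tcp|force"
python3 -m inch '[{"twist":[0,0,0],"linear":[0,0,-0.1],"grip":0}]' | grep -E "tcp|force"
```

```text
tcp_pos: [532.1, -63.2, 73.4]
contact_force: [2.4, -1.5, 1.3]
tcp_pos: [531.9, -62.2, 73.3]
contact_force: [1.7, -1.2, 1.0]
tcp_pos: [531.9, -61.5, 73.3]
contact_force: [2.3, -3.2, 0.9]
tcp_pos: [531.8, -60.9, 73.4]
contact_force: [1.4, -5.3, 0.0]
```

Force rises: first ridge reached.

```bash

python3 -m inch '[{"twist":[0,0,0],"linear":[0,0,-0.1],"grip":0}]' | grep -E "tcp|force"
python3 -m inch '[{"twist":[0,0,0],"linear":[0,0,-0.1],"grip":0}]' | grep -E "tcp|force"
python3 -m inch '[{"twist":[0,0,0],"linear":[0,0,-0.1],"grip":0}]' | grep -E "tcp|force"
```

```text
tcp_pos: [531.7, -59.9, 73.4]
contact_force: [1.8, -3.8, 0.8]
tcp_pos: [531.6, -58.7, 73.4]
contact_force: [2.4, -3.3, 0.2]
tcp_pos: [531.3, -57.3, 73.3]
contact_force: [1.2, -2.5, 0.9]
```

```bash

python3 -m inch '[{"twist":[0,0,0],"linear":[0,0,-0.1],"grip":0}]' | grep -E "tcp|force"
python3 -m inch '[{"twist":[0,0,0],"linear":[0,0,-0.1],"grip":0}]' | grep -E "tcp|force"
```

```text
tcp_pos: [531.2, -56.0, 73.3]
contact_force: [3.3, -1.3, 0.4]
tcp_pos: [530.8, -54.8, 73.2]
contact_force: [0.6, -1.5, 0.9]
```

```bash

python3 - <<'E'
from h import *
import cv2
A=ctrl.snapshot("side")
cv2.imwrite("pics/s4.png",cv2.resize(A["pixels"][200:320,270:390],None,fx=5,fy=5,interpolation=cv2.INTER_CUBIC))
E
```

```text
(no output)
```

View pics/s4.png

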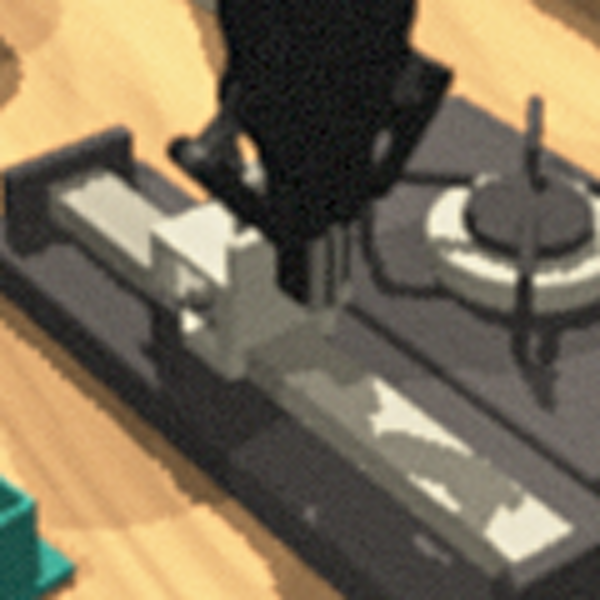

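The force profile (peak, then back to 1.5 N) suggests the roller is on the ridge's flat top. The carriage still touches the fingers in the side view (crop 240,300), so it has not snapped yet. Continue in fine steps.

```bash

python3 -m inch '[{"twist":[0,0,0],"linear":[0,0,-0.1],"grip":0}]' | grep -E "tcp|force"
python3 -m inch '[{"twist":[0,0,0],"linear":[0,0,-0.1],"grip":0}]' | grep -E "tcp|force"
python3 -m inch '[{"twist":[0,0,0],"linear":[0,0,-0.1],"grip":0}]' | grep -E "tcp|force"
python3 -m inch '[{"twist":[0,0,0],"linear":[0,0,-0.1],"grip":0}]' | grep -E "tcp|force"
```

```text
tcp_pos: [530.3, -53.8, 73.0]
contact_force: [-0.1, -0.8, 0.2]
tcp_pos: [530.0, -52.8, 72.9]
contact_force: [0.1, 1.4, 0.9]
tcp_pos: [530.0, -51.9, 72.9]
contact_force: [0.2, -0.7, -0.8]
tcp_pos: [530.1, -51.1, 73.0]
contact_force: [1.0, -0.4, 0.0]
```

```bash

python3 - <<'E'
from h import *
import cv2
A=ctrl.snapshot("side")
n=cv2.resize(A["pixels"][200:320,270:390],None,fx=5,fy=5,interpolation=cv2.INTER_CUBIC)
o=cv2.imread("pics/s4.png")
cv2.imwrite("pics/s5.png",n)
r=cv2.matchTemplate(n,o[200:370,150:260],cv2.TM_CCOEFF_NORMED);_,v,_,l=cv2.minMaxLoc(r)
p=np.array([529,-40,80]);d=np.array([-.129,.991,0])
print("carriage shift px/5",np.array(l)-[150,200],v,"px/5 per mm",(proj(A,p+d)-proj(A,p))*5, ctrl.read_state()["contact_force"])
E
```

```text
carriage shift px/5 [-6 -5] 0.9654576182365417 px/5 per mm [-1.52293349 -1.12087361] [-0.66916654  0.86613074  0.07220262]
```

View pics/s5.png

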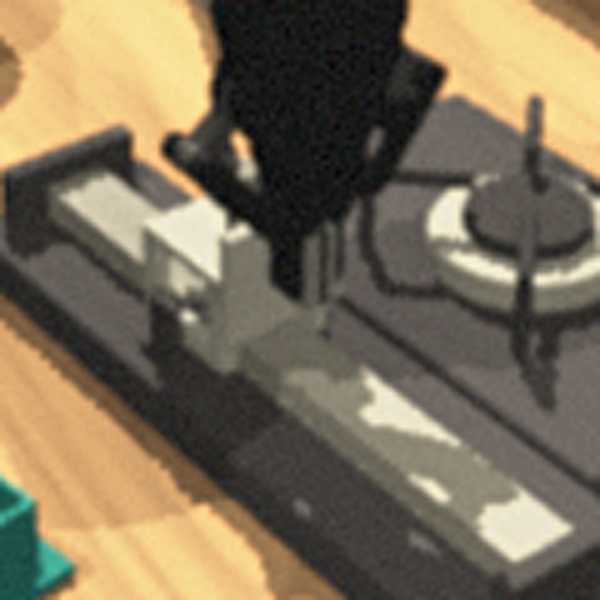

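The carriage has moved about 4 mm since the last picture, with force near zero, as in a snap. I probe gently for the notch's far wall (well below 16 N).

```bash

python3 -m inch '[{"twist":[0,0,0],"linear":[0,0,-0.05],"grip":0}]' | grep -E "tcp|force"
python3 -m inch '[{"twist":[0,0,0],"linear":[0,0,-0.05],"grip":0}]' | grep -E "tcp|force"
python3 -m inch '[{"twist":[0,0,0],"linear":[0,0,-0.05],"grip":0}]' | grep -E "tcp|force"
```

```text
tcp_pos: [530.3, -50.7, 73.3]
contact_force: [1.3, 0.7, -0.8]
tcp_pos: [530.3, -50.3, 73.3]
contact_force: [-0.1, -0.1, -0.0]
tcp_pos: [530.2, -49.8, 73.3]
contact_force: [0.2, -0.3, 0.4]
```

```bash

python3 -m inch '[{"twist":[0,0,0],"linear":[0,0,-0.05],"grip":0}]' | grep -E "tcp|force"
python3 -m inch '[{"twist":[0,0,0],"linear":[0,0,-0.05],"grip":0}]' | grep -E "tcp|force"
python3 - <<'E'
from h import *
import cv2
A=ctrl.snapshot("side")
n=cv2.resize(A["pixels"][200:320,270:390],None,fx=5,fy=5,interpolation=cv2.INTER_CUBIC)
o=cv2.imread("pics/s4.png")
r=cv2.matchTemplate(n,o[200:370,150:260],cv2.TM_CCOEFF_NORMED);print(np.array(cv2.minMaxLoc(r)[3])-[150,200])
E
```

```text
tcp_pos: [530.2, -49.5, 73.3]
contact_force: [-1.0, -1.6, -0.3]
tcp_pos: [530.2, -49.1, 73.3]
contact_force: [-0.3, -1.6, 0.4]
[-7 -5]
```

```bash

python3 -m inch '[{"twist":[0,0,0],"linear":[0,0,-0.05],"grip":0}]' | grep -E "tcp|force"
python3 -m inch '[{"twist":[0,0,0],"linear":[0,0,-0.05],"grip":0}]' | grep -E "tcp|force"
```

```text
tcp_pos: [530.1, -48.7, 73.3]
contact_force: [0.0, -4.0, -1.4]
tcp_pos: [530.1, -48.5, 73.3]
contact_force: [1.0, -5.5, -1.4]
```

Stiff rise to 5.5 N at 4 mm past the snap: seated against the notch's far wall. I back off, lift, and go above the igniter for a wrist view.

```bash

python3 -m inch '[{"twist":[0,0,0],"linear":[0,0,0.3],"grip":0},{"twist":[0,0,0],"linear":[0,0,1.7],"grip":0},{"twist":[0,0,0],"linear":[0,0,2],"grip":0},{"twist":[0,0,0],"linear":[-5.2,0,0],"grip":0},{"twist":[0,0,0],"linear":[-5.2,0,0],"grip":0},{"twist":[0,0,0],"linear":[-5.2,0,0],"grip":0}]'
python3 -m inch '[{"twist":[0,0,0],"linear":[0,-0.9,4.5],"grip":0},{"twist":[0,0,0],"linear":[0,-0.9,4.5],"grip":0},{"twist":[0,0,0],"linear":[0,-0.9,4.5],"grip":0},{"twist":[0,0,0],"linear":[0,-0.9,4.5],"grip":0},{"twist":[0,0,0],"linear":[0,-0.9,4.5],"grip":0},{"twist":[0,0,0],"linear":[0,-0.9,4.5],"grip":0},{"twist":[0,0,0],"linear":[0,-0.9,4.6],"grip":0},{"twist":[0,0,0],"linear":[0,0,0],"grip":0},{"twist":[0,0,0],"linear":[0,0,0],"grip":0}]'
python3 - <<'E'
from h import *
import cv2
s=ctrl.snapshot("wrist");np.savez("w2.npz",K=s["K"],cam_to_world=s["cam_to_world"])
A=ctrl.snapshot("side");cv2.imwrite("pics/s6.png",A["pixels"])
out=np.zeros((600,800,3),np.uint8)
out[:300,:400]=cv2.resize(s["pixels"],(400,300)); 
out[:300,400:]=cv2.resize(A["pixels"][200:300,270:403],(400,300),interpolation=cv2.INTER_CUBIC)
cv2.imwrite("pics/w2.png",s["pixels"])
B=ctrl.snapshot("scene");out[300:,:400]=cv2.resize(B["pixels"][190:290,265:398],(400,300),interpolation=cv2.INTER_CUBIC)
x,y=proj(s,[514,-360,67]).astype(int);print(x,y)
x0=min(max(x-67,0),507);y0=min(max(y-50,0),380);print(x0,y0)
out[300:,400:]=cv2.resize(s["pixels"][y0:y0+100,x0:x0+133],(400,300),interpolation=cv2.INTER_CUBIC)
cv2.imwrite("pics/c2.png",out)
E
```

```text
time: 9.35
tcp_pos: [535.1, -88.9, 230.8]
orientation: [0.467, 0.531, -0.467, 0.531]
contact_force: [0.0, 0.1, -0.4]
grip_width: 0.3
time: 10.48
tcp_pos: [513.3, -409.5, 228.8]
orientation: [0.467, 0.532, -0.466, 0.531]
contact_force: [0.3, 0.2, 0.2]
grip_width: 0.3
334 163
267 113
```

View pics/c2.png

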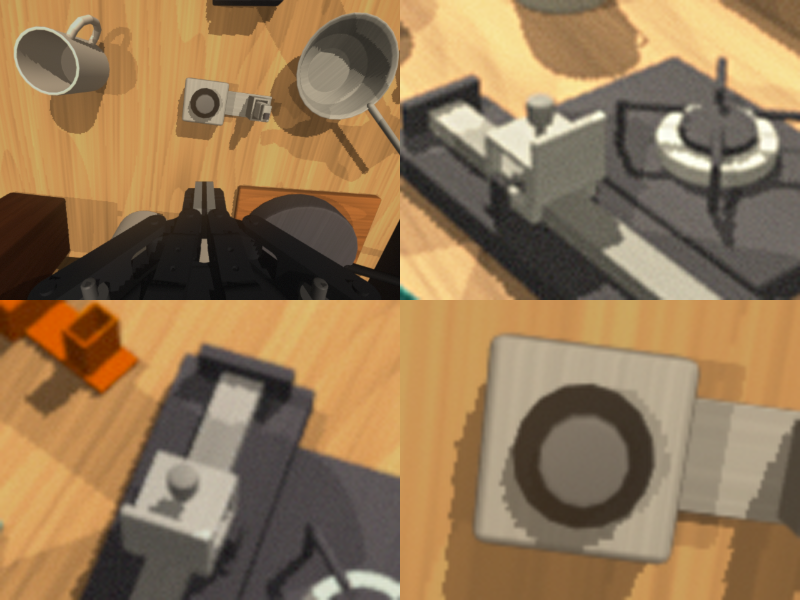

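```bash
python3 - <<'E'
from h import *
np.set_printoptions(precision=1,suppress=True)
w=np.load("w2.npz");A=ctrl.snapshot("scene");B=ctrl.snapshot("side")
b=ray(w,(328.7,166.7),67);print("btn",b)
print("knob",ray(A,(325.7,246.7),111),ray(B,(316.7,234),111))
t=ctrl.read_state()["tcp_pos"];R=np.array([[.9914,.1305],[.1305,-.9914]]);print(t,"cm y,z:",R@(b-t)[:2]/10,"down",(t[2]-67)/10)
E
```

```text
btn [ 509.3 -363.4   67. ]
knob [523.4   0.3 111. ] [525.3  -4.7 111. ]
[ 514.3 -408.   229.5] cm y,z: [ 0.1 -4.5] down 16.245938291177218
```

The picture shows the carriage sitting at the clamp, plunger knob down. The grey igniter's button is at wrist pixel (329,167). Move above it and descend to about 10 mm over.

```bash

python3 -m inch '[{"twist":[0,0,0],"linear":[0,0.1,-4.5],"grip":0},{"twist":[0,0,0],"linear":[4,0,0],"grip":0},{"twist":[0,0,0],"linear":[4,0,0],"grip":0},{"twist":[0,0,0],"linear":[4,0,0],"grip":0},{"twist":[0,0,0],"linear":[3.2,0,0],"grip":0},{"twist":[0,0,0],"linear":[0,0,0],"grip":0},{"twist":[0,0,0],"linear":[0,0,0],"grip":0}]'
python3 - <<'E'
from h import *
import cv2
A=ctrl.snapshot("side");B=ctrl.snapshot("scene")
f=lambda A,x,y:cv2.resize(A["pixels"][y:y+130,x:x+130],None,fx=3,fy=3)
cv2.imwrite("pics/s7.png",np.hstack([f(A,370,300),f(B,170,350)]))
E
```

```text
time: 11.6
tcp_pos: [510.1, -364.4, 78.7]
orientation: [0.466, 0.531, -0.466, 0.532]
contact_force: [-0.4, -1.0, 0.1]
grip_width: 0.1
```

View pics/s7.png

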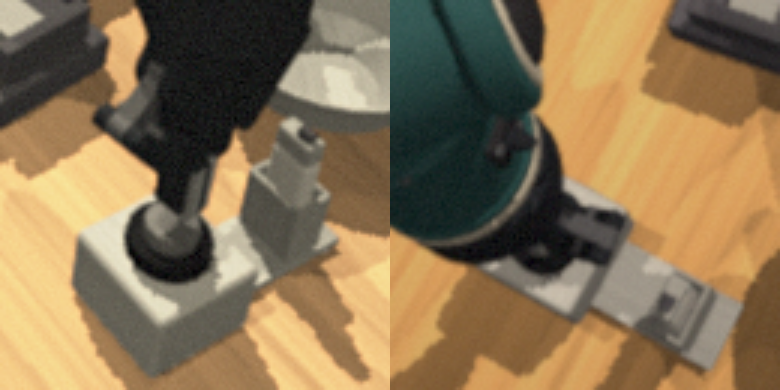

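Fingers are just over the button (side crop 175,220), clear of the lighter. Press in steps.

```bash

python3 -m inch '[{"twist":[0,0,0],"linear":[0.5,0,0],"grip":0},{"twist":[0,0,0],"linear":[0.5,0,0],"grip":0},{"twist":[0,0,0],"linear":[0.2,0,0],"grip":0},{"twist":[0,0,0],"linear":[0,0,0],"grip":0}]' | grep -E "tcp|force"
python3 -m inch '[{"twist":[0,0,0],"linear":[0.2,0,0],"grip":0}]' | grep -E "tcp|force"
python3 -m inch '[{"twist":[0,0,0],"linear":[0.2,0,0],"grip":0}]' | grep -E "tcp|force"
python3 -m inch '[{"twist":[0,0,0],"linear":[0.1,0,0],"grip":0},{"twist":[0,0,0],"linear":[0,0,0],"grip":0}]' | grep -E "tcp|force"
```

```text
tcp_pos: [509.2, -364.4, 65.4]
contact_force: [0.3, -0.1, 2.1]
tcp_pos: [509.2, -364.4, 63.6]
contact_force: [0.1, 0.6, 3.7]
tcp_pos: [509.2, -364.4, 61.6]
contact_force: [0.4, 0.2, 4.1]
tcp_pos: [509.3, -364.4, 61.0]
contact_force: [-0.8, 0.5, 6.7]
```

```bash

python3 -m inch '[{"twist":[0,0,0],"linear":[0.1,0,0],"grip":0},{"twist":[0,0,0],"linear":[0,0,0],"grip":0}]' | grep -E "tcp|force"
```

```text
tcp_pos: [509.3, -364.4, 60.9]
contact_force: [-2.8, 1.7, 11.7]
```

The button is on its hard stop (11.7 N, no further travel). Release and move clear.

```bash

python3 -m inch '[{"twist":[0,0,0],"linear":[0,0,0],"grip":0},{"twist":[0,0,0],"linear":[-0.4,0,0],"grip":0},{"twist":[0,0,0],"linear":[-0.6,0,0],"grip":0},{"twist":[0,0,0],"linear":[-2,0,0],"grip":0},{"twist":[0,0,0],"linear":[-4,0,0],"grip":0},{"twist":[0,0,0],"linear":[-5,0,0],"grip":0},{"twist":[0,0,0],"linear":[-5,0,0],"grip":0},{"twist":[0,0,0],"linear":[0,0,4.5],"grip":0},{"twist":[0,0,0],"linear":[0,0,0],"grip":0},{"twist":[0,0,0],"linear":[0,0,0],"grip":0},{"twist":[0,0,0],"linear":[0,0,0],"grip":0}]'
python3 - <<'E'
from h import *
import cv2
A=ctrl.snapshot("side");w=ctrl.snapshot("wrist")
o=cv2.imread("pics/s6.png");n=A["pixels"]
r=cv2.matchTemplate(n,o[215:275,295:335],cv2.TM_CCOEFF_NORMED);print(cv2.minMaxLoc(r)[1:4:2],"expect 295,215")
cv2.imwrite("pics/f.png",np.vstack([cv2.resize(n,(640,480))[200:420,:],w["pixels"][60:260]]))
E
```

```text
time: 14.32
tcp_pos: [514.6, -407.8, 228.5]
orientation: [0.466, 0.532, -0.466, 0.531]
contact_force: [-0.2, 0.2, -0.9]
grip_width: 0.2
(0.9981818795204163, (295, 215)) expect 295,215
```

View pics/f.png

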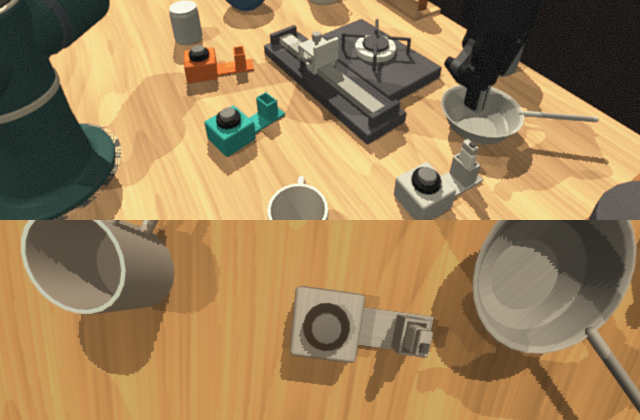

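The carriage is still in the notch, the button is out, the lighter and other things look undisturbed, and the arm is clear.

```bash
python3 -c "
from plant import ctrl
print(ctrl.hand_in())"
```

```text
the job is handed in; nothing more can be done
None
```

I pushed the carriage into the clamp's notch, then pressed the steel igniter's button fully in, let it spring out, moved clear and handed the job in. The robot's clock was at about 14 s of the 48 s allowed.

- **Carriage:** Force rose to 5.3 N on the first ridge, then fell to nothing as the carriage snapped forward about 4 mm. A gentle probe then met a firm stop at 5.5 N, well under the 16 N that would force it past. In the side picture the carriage had not moved between the time I lifted off it and the end.
- **Button:** It reached its hard stop at 60.9 mm, 6 mm of travel, with 11.7 N on the fingertips. It looked out again in the last picture.
- **Other things:** The lighter, mug and sieve look undisturbed. I did not check the bowl, jar and tin closely at the end, but the arm only passed well above everything.
- **Where checks disagreed:** The two cameras put the seated plunger knob about 5 mm apart along the rail. They cannot show the plunger's height to the millimetre, so that it is seated rests mainly on the force readings and the snap.

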